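# Hang the coin pail on the counter scale

## Robot

A 6-joint arm with a two-finger parallel gripper is mounted at the origin on the work surface. World frame = base frame: x ahead of the robot, y to its left, z up, the work surface at z = 0. Lengths are in m, angles in rad, forces in N, time in s.
With the tool pointing down it reaches from about 0.275 to 0.75 m from the base axis. Payload 10.2 kg.
Tool frame: the origin (TCP) lies at the centre of the arm's flange, where the gripper is bolted on; the fingertips stand 173 mm ahead of it and the grasp point (between the pads) lies arm.grip_depth ahead of it (arm.grip_depth is the distance from the TCP to the grasp point, in m); z points along the fingers, x is the direction in which the jaws open and shut, and the axes are right-handed (so a half turn about z gives the same grasp; the last joint's range is limited). The gripper opens to 85 mm and grips with 20 to 120 N. Pads are 22 mm wide; open, the fingers measure 114 mm over their backs; the gripper's body (76 mm by 85 mm) begins 54 mm behind the grasp point. The pads swing forward as they close: fully open they stand 13 mm farther back than shut.
Start: joints at [0.98, 0.313, 1.498, -0, 1.331, -0.223], TCP at [0.189, 0.49, 0.405] pointing down, gripper open.
Joint ranges: [-2.94, 2.94], [-0.97, 2.17], [0.19, 2.56], [-1.23, 4.37], [0.02, 3.11], [-2.88, 2.88]. Speed limits (rad/s): [2.39, 2.39, 3.01, 3.14, 3.14, 3.14].

## Interface

Orientations are given as a unit quaternion [x, y, z, w].
In Python, from workcell import arm, imaging gives the robot as it stands.
- The arm moves only by the tool step_arm, never from a script. Its argument "plan" is text: rows parted by semicolons, each of 5 numbers parted by spaces: the shift along the tool's x, y, z in cm, then the turn about the tool's z in rad, then the opening, from -1 (shut) to 1 (fully open). A call has 1 to 8 rows; each row shifts and turns the commanded pose from where the row before left it, along the tool's axes as they then stand; what a row does not reach is not made up. A row lasts 1/10 s, in which the tool goes at most 50 mm and 8.59 degrees, less where a joint would pass 70% of its speed; a pose out of reach is approached as far as the arm can. A call with a gripper value outside its range is refused whole. The fingers move at their own pace and stop on an object; "squeeze" is the grip in N (left out, the last holds). Time passes only in rows, so rows that do not move let the fingers close. It gives the time, the measured TCP pose, the force and the opening at its end, in the units of the state.
- arm.state(): the state, without advancing time (a new reading comes with each control period).
- imaging.snapshot(name): name is "scene" or "top" or "wrist"; returns (picture, depth): 480x640x3 uint8, red, green, blue; 480x640 float32, m along the optical axis (not along the pixel's ray), 0 where there is no reading.
- imaging.camera_model(name): a dict with "camera_matrix" (3x3 intrinsics, pixels), "D" ([k1, k2, p1, p2, k3] as OpenCV has them; the pictures are not rectified), "xyz" and "attitude" of the camera in the world. Camera axes: x right, y down, z forward; pixel columns grow to the right and rows downward; lengths in m; the calibration is good to about 2 mm. A picture is of the moment at which its call begins: read the wrist's pose just before it. camera_model takes no time and is no camera call; for the wrist camera it gives the pose at the moment of the call.
- arm.finish_job(): hands the job in, once; it reports no verdict.
The state is a dict: "t": time; "joint_pos": joint angles; "joint_velocities": joint speeds; "tau": joint torques, N m; "ee_pos": TCP position; "tool_rot": TCP orientation; "ft_force": force on the tool from outside, world axes, zero at the start; "torque": the same for the moment, N m; "opening": finger opening in m.
Only numpy, scipy, OpenCV 4.12 (cv2) and the standard library are available. Lean on these libraries where they do the work, as an engineer would, in place of code of your own. Each camera call takes 0.05 s, during which the arm holds its last target.

## Task

Cash-up: raise the folded-down wire bail of the coin pail upright while the pail stays standing where it is, then lift the pail by its bail, keeping it level so no coin spills, and hang it by the bail in the two prongs of the spring scale's hook. Lower it slowly, at a few cm per second, until the spring carries just the weight of the pail, and only then let go: the hook must never jump down, spring up or be pushed to its stop. Leave the pail hanging still and level, and leave the other things on the counter where they are.

Things in the scene. Friction and masses are not known exactly. Their poses are not given: they have to be found in the camera images.
- pail_mid (a point): Round tin pail (body 'pail'), 90 mm high, 84 mm wide at the foot, 92 at the rim, standing loose on the counter, coins in it; mass unknown, 0.23 to 0.8 kg in all. This point: on its axis, 45 mm above its underside. z up; y along the bail's hinge line, which crosses the axis 35 mm above this point. The bail is folded towards the pail's -x side.
- bail_grip (a point): Middle of the bail's crown, a straight bar along this point's y, parallel to the hinge line and 100 mm from it. Bail of 5 mm steel wire, 104 mm wide; crown 92 mm, with a black sleeve 10 mm thick, 40 mm long, at its middle, which turns freely on the wire, and 26 mm of bare wire on each side. Folded, the bar is 46 to 80 mm over the counter, 45 mm clear of the pail.
- bail (a joint): Angle of the bail on the pail, rad: 0 = folded fully down, 20 degrees below level on the pail's -x side (its stop); 0.35 = level; 1.92 = upright; 2.2 = far stop. Light friction (0.022 N m) keeps it where it is left.
- scale: Spring scale fixed on the counter: base plate 200 x 150 x 12 mm, grey column 35 x 50 mm, 250 mm high, and on it a sliding hook of two prongs. Origin on the counter straight below the hook's seat; z up; x from the seat to the column, whose face is 90 mm behind the seat (the hook's carriage 70 mm, its top 18 mm above the seat); y from prong to prong.
- hook_seat (a point): Middle between the prongs, at the height of the hung bail wire's axis; 245 mm over the counter unloaded, moves with the hook. Axes as the scale's. Prongs: 7 mm rods 66 mm apart (centres), each a V trough open upwards, 36 mm long in x, lip top 16 mm above this point. The bare wire lies across both, along y, the sleeve between them; fingers fit between (59 mm free).
- hook (a joint): How far the hook is pushed down, m: 0 = unloaded, at its upper stop; the spring gives from 0.5 N on, 200 N/m (5 mm per N), with little damping: a pail let go too early drops, one pushed too far springs up. The pail's weight takes it to 0.009 to 0.037; 0.05 is the lower stop.
- till_roll: Bystander: paper roll standing on end, 56 mm wide, 58 mm high, origin under it. Leave alone.
- counter_bell: Bystander: steel counter bell, 72 mm wide, 53 mm high, origin under it. Leave alone.

How it is judged:
On the way, in this order (a step that is already met when the one before it is completed fails the run):
1. the bail is raised upright (within 0.25 rad) while the pail stands on the counter (value of joint bail between 1.67 and 2.17 rad and height (world z) of pail_mid below 0.052 m and angle between pail_mid's own z axis and vertical below 0.15 rad), for 0.2 s.
2. the pail is lifted clear of the counter by its bail (height (world z) of pail_mid above 0.075 m and value of joint bail above 1.2 rad), for 0.2 s.
At the end, for the whole second after the job is handed in: The pail hangs still and level (within 0.3 rad, under 0.08 m/s) off the counter by its bail, the crown lying in both prongs (8 mm along them, 6 mm in height, 16 mm in all, 0.15 rad), the hook pulled down 3 to 42 mm by its weight, and released (distance between bail_grip and hook_seat below 0.016 m and x of bail_grip in the frame of hook_seat between -0.008 and 0.008 m and z of bail_grip in the frame of hook_seat between -0.006 and 0.006 m and angle between the y axis of bail_grip and the y axis of hook_seat, either way round below 0.15 rad and value of joint hook between 0.003 and 0.042 m and height (world z) of pail_mid above 0.06 m and angle between pail_mid's own z axis and vertical below 0.3 rad and linear speed of pail below 0.08 m/s and angular speed of pail below 0.6 rad/s); the robot touches nothing.
It fails at once if the hook jumps or is jerked (moves faster than 0.075 m/s): the pail was dropped on it or let go before the spring carried just its weight (linear speed of hook above 0.075 m/s).
It fails at once if the hook is pushed down to its stop (more than 46 mm) (value of joint hook above 0.046 m).
It fails at once if the scale is rammed (more than 20 N) (contact force between scale and anything else above 20 N).
It fails at once if the pail tips more than 0.5 rad, or is dragged along the counter by more than 50 mm (angle between pail_mid's own z axis and vertical above 0.5 rad or (height (world z) of pail_mid below 0.048 m and distance of pail_mid from where it was at the start of the episode above 0.05 m)).
It fails at once if a bystander is moved by more than 30 mm (distance of any of till_roll, counter_bell from where it was at the start of the episode above 0.03 m).
It also fails if it takes over 72 s, if anything falls off the work surface, if the arm or the gripper's body presses on something with over 40 N, if the wrist force passes 120 N, or if a joint passes its speed limit or range.

## Working session

There is one attempt and no reset: what is moved stays moved. The work goes in short steps, Python scripts to look and compute and a tool call to move; the robot and the scene stay as the last step left them, time stands still between calls to the robot, and variables do not carry over. Pictures are saved under pics/ and viewed, and the job is handed in when it is done.

Besides the shell and the picture viewer there is one more tool, called after "Emit:" as name(argument=value, ...), one argument or row to a line, values as JSON. step_arm: Moves the arm, as the interface text tells. Its arguments: {"type":"object","properties":{"plan":{"type":"string"},"squeeze":{"type":"number"}},"required":["plan"]}

```bash
ls; mkdir -p pics
python3 - <<'E'
from workcell import arm, imaging
import cv2
print(arm.state(), arm.grip_depth)
for n in ("scene","top"):
    p,d=imaging.snapshot(n); cv2.imwrite(f"pics/{n}0.png",p[:,:,::-1]); print(n,imaging.camera_model(n))
E
```

```text
pics
{'t': 0.0, 'joint_pos': array([ 9.79596752e-01,  3.13454953e-01,  1.49842539e+00, -8.91320099e-06,
        1.33100028e+00, -2.23361216e-01]), 'joint_velocities': array([-1.70750257e-03,  2.75758681e-05,  3.53838706e-04,  5.56912703e-04,
        1.07642888e-03, -1.23181540e-03]), 'tau': array([ 4.04262273e-04, -4.12271583e+01, -2.59735537e+01, -1.57757595e-04,
        4.34998336e-03, -3.64360812e-05]), 'ee_pos': array([0.18876271, 0.48985411, 0.4041368 ]), 'tool_rot': array([ 8.24498844e-01,  5.65863272e-01, -5.96896453e-04,  2.41763676e-04]), 'ft_force': array([-0.57423657, -0.17804168, -1.15909833]), 'torque': array([ 0.02535434, -0.00661197,  0.008035  ]), 'opening': 0.0856648460851668} 0.1547
scene {'camera_matrix': array([[490.11521296,   0.        , 318.11999928],
       [  0.        , 490.11521296, 242.49347405],
       [  0.        ,   0.        ,   1.        ]]), 'D': array([-0.08205716,  0.        ,  0.        ,  0.        ,  0.        ]), 'xyz': array([1.18071695, 0.20355137, 0.78753022]), 'attitude': array([ 0.53641689,  0.75200903, -0.30787088, -0.22793609])}
top {'camera_matrix': array([[540.27101333,   0.        , 329.47152681],
       [  0.        , 540.27101333, 234.77559267],
       [  0.        ,   0.        ,   1.        ]]), 'D': array([0.01933788, 0.        , 0.        , 0.        , 0.        ]), 'xyz': array([0.35371366, 0.02480438, 1.06353774]), 'attitude': array([-0.70145705,  0.70384616, -0.0770887 ,  0.0813383 ])}
```

View pics/scene0.png

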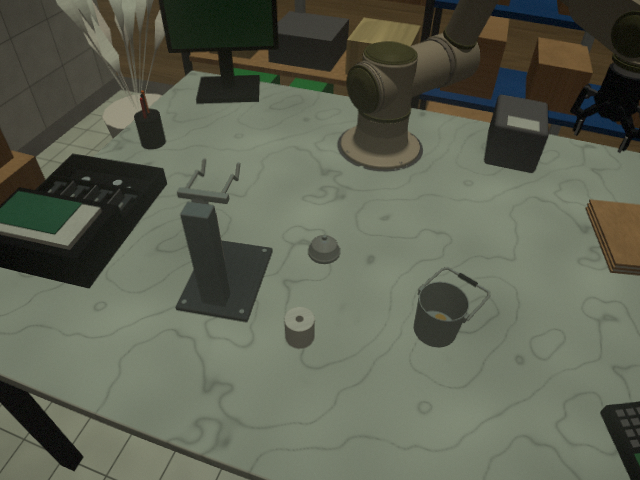

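View pics/top0.png

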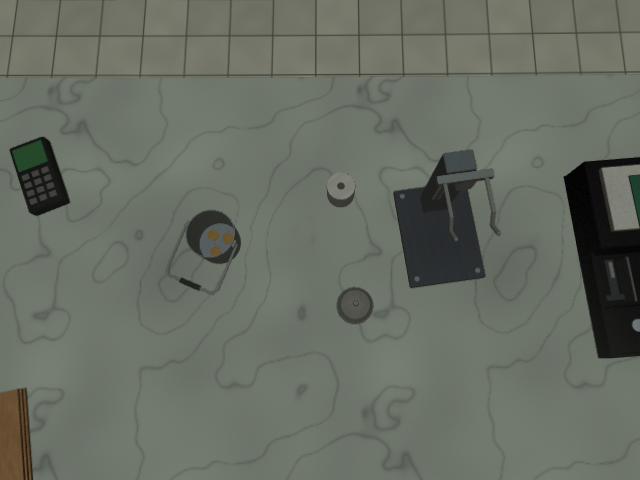

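```bash
cat > h.py <<'E'
import numpy as np, cv2
from scipy.spatial.transform import Rotation as R
from workcell import arm, imaging
def ray(m,uv):
    p=cv2.undistortPoints(np.array(uv,float).reshape(-1,1,2),m["camera_matrix"],m["D"]).reshape(-1,2)
    return np.c_[p,np.ones(len(p))]
def onz(m,uv,z):
    d=R.from_quat(m["attitude"]).apply(ray(m,uv)); return m["xyz"]+d*((z-m["xyz"][2])/d[:,2])[:,None]
def dep(m,uv,dd):
    return m["xyz"]+R.from_quat(m["attitude"]).apply(ray(m,uv)*np.array(dd).reshape(-1,1))
def proj(m,X):
    r=R.from_quat(m["attitude"]).inv(); return cv2.projectPoints(r.apply(np.atleast_2d(X)-m["xyz"]),np.zeros(3),np.zeros(3),m["camera_matrix"],m["D"])[0].reshape(-1,2)
def tri(m1,u1,m2,u2):
    d=[R.from_quat(m["attitude"]).apply(ray(m,[u]))[0] for m,u in((m1,u1),(m2,u2))]
    A=np.c_[d[0],-d[1]]; s=np.linalg.lstsq(A,m2["xyz"]-m1["xyz"],rcond=None)[0]
    a=m1["xyz"]+s[0]*d[0]; b=m2["xyz"]+s[1]*d[1]; return (a+b)/2,np.linalg.norm(a-b)
def cloud(m,d):
    v,u=np.mgrid[0:480,0:640]; P=dep(m,np.c_[u.ravel(),v.ravel()],d.ravel()).reshape(480,640,3); P[d<=0]=np.nan; return P
E
python3 - <<'E'
from h import *
for n in("scene","top"):
    p,d=imaging.snapshot(n); np.savez(n+"0.npz",p=p,d=d)
p=np.load("top0.npz"); s=np.load("scene0.npz")
a=cv2.resize(p["p"][190:310,150:260,::-1],None,fx=5,fy=5,interpolation=2)
cv2.imwrite("pics/t_pail.png",a)
cv2.imwrite("pics/t_hook.png",cv2.resize(p["p"][140:290,390:510,::-1],None,fx=4,fy=4,interpolation=2))
cv2.imwrite("pics/s_pail.png",cv2.resize(s["p"][255:355,400:500,::-1],None,fx=6,fy=6,interpolation=2))
cv2.imwrite("pics/s_hook.png",cv2.resize(s["p"][150:330,170:280,::-1],None,fx=3.3,fy=3.3,interpolation=2))
m=imaging.camera_model("top");P=cloud(m,p["d"])
for n,uv in dict(bell=(355,303),roll=(341,186),sleeve=(190,285),coins=(215,240)).items(): print(n,P[uv[1],uv[0]])
E
```

```text
bell [ 0.45415939 -0.0167359   0.05027421]
roll [0.68805385 0.00746827 0.03559261]
sleeve [0.48665875 0.28874408 0.06886733]
coins [0.58511527 0.26002039 0.00750902]
```

```bash
python3 -c "
import cv2,numpy as np
f=lambda n:cv2.resize(cv2.imread('pics/'+n),(400,300))
" ; ls pics
```

```text
s_hook.png
s_pail.png
scene0.png
t_hook.png
t_pail.png
top0.png
```

View pics/t_pail.png

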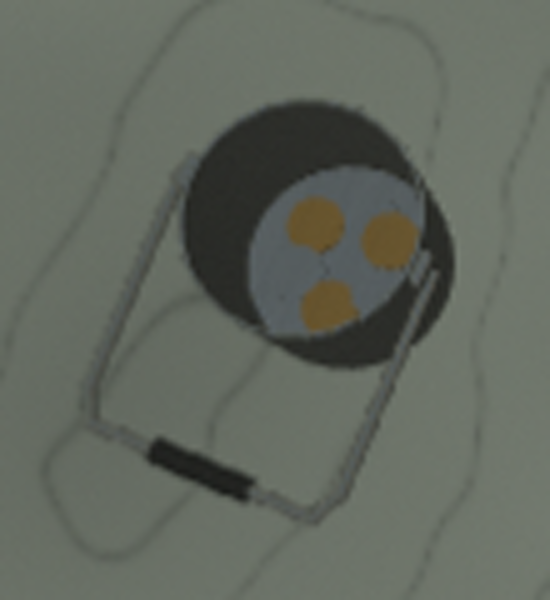

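View pics/t_hook.png

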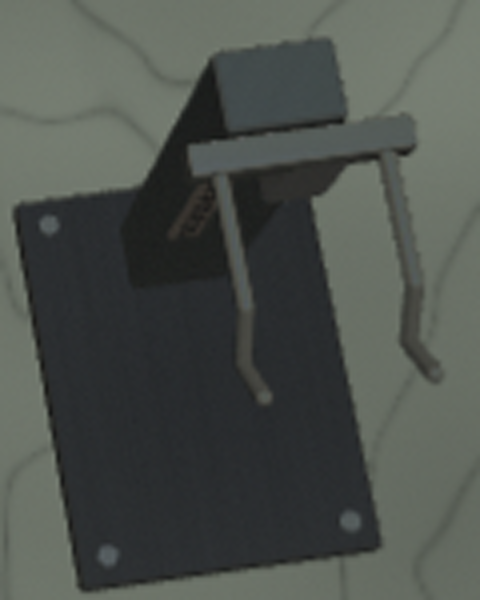

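View pics/s_pail.png

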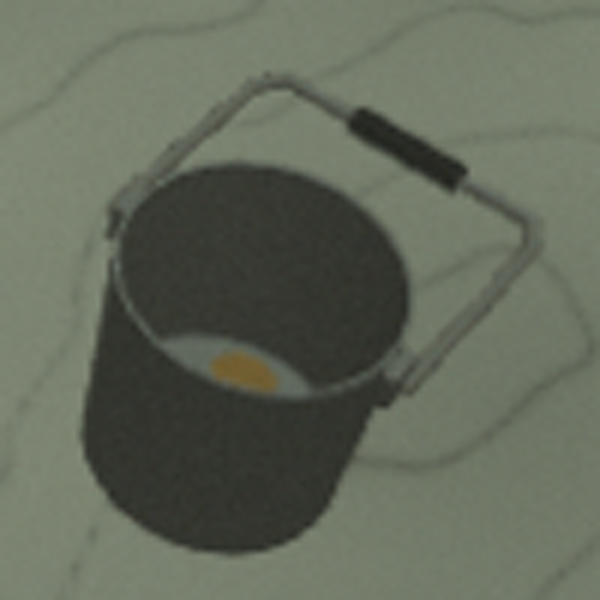

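View pics/s_hook.png

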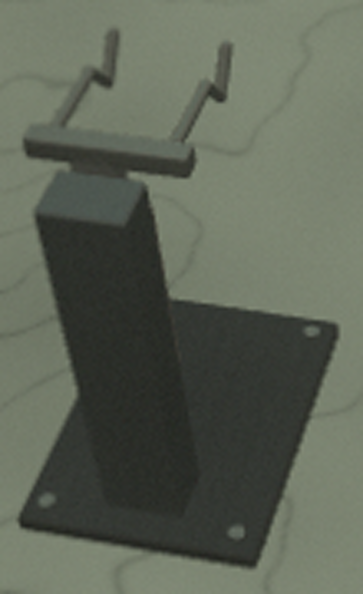

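Run:
```python
from h import *
T=np.load("top0.npz");S=np.load("scene0.npz");mt=imaging.camera_model("top");ms=imaging.camera_model("scene")
def ends(p,box,th):
    u0,v0,u1,v1=box; g=p[v0:v1,u0:u1].max(2); k=(g<th).astype(np.uint8)
    n,l,st,c=cv2.connectedComponentsWithStats(k); i=1+np.argmax(st[1:,4]); 
    y,x=np.where(l==i); xy=np.c_[x+u0,y+v0].astype(float); c=xy.mean(0); w=np.linalg.svd(xy-c,full_matrices=False)[2][0]
    t=(xy-c)@w; print("area",st[i,4],c,"len",np.ptp(t)+1); 
    e=[c+w*(t.min()-.5),c+w*(t.max()+.5)]; return c,sorted(e,key=lambda q:q[0])
ct,et=ends(T["p"],(172,270,208,296),45); cs,es=ends(S["p"],(455,268,482,290),45)
print("sleeve c",tri(mt,ct,ms,cs))
for a in et:
    for b in es: print(tri(mt,a,ms,b))
for n,M,D in(("top",mt,T["d"]),("scene",ms,S["d"])):
    P=cloud(M,D)
    q=P[(P[...,2]>.06)&(P[...,2]<.1)&(P[...,0]>.5)&(P[...,0]<.68)&(P[...,1]>.19)&(P[...,1]<.33)]
    print(n,len(q),q.min(0),q.max(0))
    r=q[(q[:,2]>.084)]
    if len(r)>10: print("rim",len(r),cv2.minEnclosingCircle(r[:,:2].astype(np.float32)))
    r=P[(P[...,2]>.2)&(P[...,2]<.28)&(P[...,1]<-.05)&(P[...,1]>-.35)&(P[...,0]>.4)&(P[...,0]<.85)]
    print("hook",len(r),r.min(0),r.max(0))
tip=[((455,239.5),(204.5,160)),((499,233.5),(238.5,163.5))]
for a,b in [((450.75,230),(201.8,173.6)),((491.75,225),(236.7,178.8))]+tip: print("prong",tri(mt,a,ms,b))
# plate corner/screws (z=.012)
sc=[(402.3,196),(417,278.5),(477.5,270.3)]
q=onz(mt,sc,.013);print(q)
sc=[(170+312/3.3,150+331/3.3),(170+236/3.3,150+532/3.3),(170+46/3.3,150+499/3.3)];print(onz(ms,sc,.013))
# bail hinge lugs: top (188,222)?,(236,243)
print(onz(mt,[(187.5,222),(236,243.5)],.08))
```

```text
area 92 [189.25 283.5 ] len 21.519106526198723
area 55 [467.63636364 279.54545455] len 19.861986533546258
sleeve c (array([0.49029309, 0.29109749, 0.06319946]), np.float64(0.00136746964897958))
(array([0.49751274, 0.2865188 , 0.08596861]), np.float64(0.034231703072905004))
(array([0.49856335, 0.30875408, 0.06439375]), np.float64(0.0028711824269088823))
(array([0.48201191, 0.27258086, 0.06293689]), np.float64(0.0012694775707315184))
(array([0.48350477, 0.29454772, 0.04263831]), np.float64(0.03174464790506245))
top 894 [0.50006275 0.20221487 0.0600041 ] [0.62666707 0.32992565 0.09488415]
rim 281 ((0.5764361023902893, 0.2523358464241028), 0.05116960406303406)
hook 2050 [ 0.52831724 -0.23051786  0.20116494] [ 0.6786298  -0.136694    0.26525116]
scene 1369 [0.50023185 0.2009981  0.06002739] [0.62778488 0.32995743 0.09427296]
rim 375 ((0.5810864567756653, 0.25065815448760986), 0.051120419055223465)
hook 2048 [ 0.52986475 -0.23161045  0.20005226] [ 0.6829478  -0.13789229  0.26479167]
prong (array([ 0.56154543, -0.18924899,  0.24240175]), np.float64(0.06253643994107841))
prong (array([ 0.54702565, -0.19365472,  0.23875815]), np.float64(0.06130658850923069))
prong (array([ 0.54255564, -0.19122542,  0.25905404]), np.float64(0.06251247626811159))
prong (array([ 0.52836182, -0.19674806,  0.26033273]), np.float64(0.06191155663586783))
[[ 0.67357457 -0.11686829  0.013     ]
 [ 0.50524548 -0.1400641   0.013     ]
 [ 0.52107029 -0.25891731  0.013     ]]
[[ 0.50502393 -0.13934747  0.013     ]
 [ 0.67362883 -0.11661086  0.013     ]
 [ 0.68969443 -0.23600363  0.013     ]]
[[0.60405353 0.29703448 0.08      ]
 [0.56239929 0.20449196 0.08      ]]
```

Run:
```python
from h import *
T=np.load("top0.npz");S=np.load("scene0.npz");mt=imaging.camera_model("top");ms=imaging.camera_model("scene")
b=[tri(mt,a,ms,c) for a,c in[((450.75,230),(236.7,178.8)),((491.75,225),(201.8,173.6))]]
t=[tri(mt,a,ms,c) for a,c in[((455,239.5),(238.5,163.5)),((499,233.5),(204.5,160))]]
print(b,t)
y=.137;ex=np.array([np.cos(y),np.sin(y)]);ey=np.array([-ex[1],ex[0]])
mid=(b[0][0]+b[1][0])/2; print("seat",mid,"prong yaw",np.degrees(np.arctan2(*(b[0][0]-b[1][0])[[1,0]]))-90, np.linalg.norm(b[0][0]-b[1][0]))
mt2=(t[0][0]+t[1][0])/2; print("tip rel",(mt2-mid)[:2]@ex,mt2[2]-mid[2])
for n,M,D in(("top",mt,T["d"]),("scene",ms,S["d"])):
    P=cloud(M,D).reshape(-1,3); q=P-np.r_[mid[:2],0]; q=np.c_[q[:,:2]@ex,q[:,:2]@ey,P[:,2]]
    q=q[(q[:,2]>.2)&(abs(q[:,0])<.13)&(abs(q[:,1])<.08)]
    print(n,"carriage x face", np.percentile(q[(q[:,0]>.04)&(q[:,2]>.25)][:,0],[2,50,98]))
    for s in(1,-1):
        r=q[(q[:,1]*s>.02)&(q[:,0]<.05)]
        for x in np.arange(-.024,.03,.006):
            w=r[abs(r[:,0]-x)<.003]
            if len(w)>2: print(s,round(x,3),len(w),np.median(w[:,1]).round(4),np.median(w[:,2]).round(4),end=" | ")
        print()
```

```text
[(array([ 0.54932866, -0.16049374,  0.23680953]), np.float64(0.0005413936614460815)), (array([ 0.5574948 , -0.22628744,  0.23765203]), np.float64(0.0024571975163729916))] [(array([ 0.53000771, -0.16267164,  0.25703957]), np.float64(0.0015916016205528506)), (array([ 0.53901425, -0.22937051,  0.25565681]), np.float64(0.0007000508214430598))]
seat [ 0.55341173 -0.19339059  0.23723078] prong yaw 7.075211888309525 0.06630390065909567
tip rel -0.019082907559957858 0.01911740442183102
top carriage x face [0.04355177 0.07823787 0.12111431]
1 -0.018 19 0.0347 0.2594 | 1 -0.012 15 0.0347 0.2548 | 1 -0.006 12 0.0358 0.2476 | 1 -0.0 19 0.0345 0.2428 | 1 0.006 19 0.0353 0.2484 | 1 0.012 22 0.0347 0.2556 | 1 0.018 19 0.0343 0.2597 | 1 0.024 19 0.0345 0.2605 | 
-1 -0.018 18 -0.0311 0.2592 | -1 -0.012 16 -0.0302 0.2535 | -1 -0.006 16 -0.0305 0.246 | -1 -0.0 19 -0.0307 0.2418 | -1 0.006 24 -0.031 0.2476 | -1 0.012 22 -0.0311 0.2538 | -1 0.018 19 -0.0313 0.2592 | -1 0.024 18 -0.0307 0.2599 | 
scene carriage x face [0.04552439 0.08482628 0.12321315]
1 -0.018 9 0.0328 0.2597 | 1 -0.012 20 0.0335 0.2548 | 1 -0.006 20 0.033 0.2479 | 1 -0.0 11 0.0343 0.2435 | 1 0.006 5 0.0355 0.2398 | 1 0.012 7 0.0354 0.2482 | 1 0.018 10 0.0347 0.2578 | 1 0.024 8 0.0335 0.2609 | 
-1 -0.018 6 -0.0334 0.2588 | -1 -0.012 18 -0.0329 0.2547 | -1 -0.006 20 -0.0334 0.2475 | -1 -0.0 11 -0.0334 0.2428 | -1 0.006 7 -0.0309 0.2422 | -1 0.012 10 -0.032 0.2482 | -1 0.018 8 -0.0327 0.2579 | -1 0.024 8 -0.0321 0.2593 |
```

Emit:
step_arm(
  plan="0 0 0 0.148 -0.15; 0 0 0 0.148 -0.15; 0 0 0 0.148 -0.15; 0 0 0 0.148 -0.15; 0 0 0 0.148 -0.15; 0 0 0 0.148 -0.15; 0 0 0 0.148 -0.15; 0 0 0 0.148 -0.15",
  squeeze=30,
)

```text
t: 1.0
ee_pos: [0.1888, 0.4899, 0.4045]
tool_rot: [1.0, 0.006, -0.0, 0.0]
ft_force: [0.0, -0.1, -0.1]
opening: 0.0365
```

Emit:
step_arm(
  plan="0 0 0 0.148 -0.15; 0 0 0 0.148 -0.15; 0 0 0 0.148 -0.15; 0 0 0 0 -0.15; 0 0 0 0 -0.15",
)

```text
t: 1.5
ee_pos: [0.1888, 0.4899, 0.4046]
tool_rot: [0.978, -0.209, -0.0, 0.0]
ft_force: [-0.4, 0.4, 0.0]
opening: 0.0362
```

```bash
cat >> h.py <<'E'
def to(x,y,z,yaw=None):
    s=arm.state(); r=R.from_quat(s["tool_rot"]); X=r.as_matrix()
    d=X.T@(np.array([x,y,z])-s["ee_pos"]); print("t",s["t"],"pos",s["ee_pos"].round(4),"tilt",np.degrees(np.arccos(-X[2,2])).round(2),"yaw",np.degrees(np.arctan2(X[1,0],X[0,0])).round(2),"F",s["ft_force"].round(2),"open",round(s["opening"],4))
    print("shift cm",(d*100).round(2), "turn", None if yaw is None else round(-(np.radians(yaw)-np.arctan2(X[1,0],X[0,0])),3))
E
python3 -c "
from h import *
to(.490,.291,.330,-24.4)"
```

```text
t 1.5 pos [0.1888 0.4899 0.4046] tilt 0.01 yaw -24.12 F [-0.41  0.44  0.01] open 0.0362
shift cm [35.62  5.84  7.46] turn 0.005
```

Emit:
step_arm(
  plan="3 0.5 0.6 0 -0.15; 4.8 0.78 1 0 -0.15; 4.8 0.78 1 0 -0.15; 4.8 0.78 1 0 -0.15; 4.8 0.78 1 0 -0.15; 4.8 0.78 1 0 -0.15; 4.8 0.78 1 0 -0.15; 3.8 0.66 0.86 0.005 -0.15",
)

```text
t: 2.3
ee_pos: [0.4909, 0.2881, 0.3295]
tool_rot: [0.977, -0.212, 0.0, 0.0]
ft_force: [0.4, 0.3, -0.4]
opening: 0.0364
```

Emit:
step_arm(
  plan="0 0 0 0 -0.15; 0 0 0 0 -0.15",
)

```text
t: 2.5
ee_pos: [0.4893, 0.2896, 0.3297]
tool_rot: [0.977, -0.213, -0.0, 0.0]
ft_force: [0.3, 0.6, 0.2]
opening: 0.0362
```

```bash
python3 -c "
from h import *
to(.490,.291,.2185,-24.4)
p,d=imaging.snapshot('wrist'); m=imaging.camera_model('wrist'); cv2.imwrite('pics/w1.png',p[:,:,::-1]); np.savez('w1.npz',p=p,d=d); print(m)
P=cloud(m,d); k=(p.max(2)<45)&(abs(P[...,2]-.065)<.012)&(P[...,0]<.52); print(k.sum(), P[k].mean(0), P[k].min(0),P[k].max(0)); v,u=np.where(k); print(u.mean(),v.mean())
"
```

```text
t 2.5 pos [0.4893 0.2896 0.3297] tilt 0.05 yaw -24.57 F [0.25 0.57 0.16] open 0.0362
shift cm [ 0.02 -0.17 11.12] turn -0.003
{'camera_matrix': array([[333.84699821,   0.        , 317.23862369],
       [  0.        , 333.84699821, 243.53744804],
       [  0.        ,   0.        ,   1.        ]]), 'D': array([0.01470107, 0.        , 0.        , 0.        , 0.        ]), 'xyz': array([0.52253542, 0.36639095, 0.29987114]), 'attitude': array([ 0.96408724, -0.20987269, -0.03490482,  0.15896824])}
77 [0.49027292 0.29530373 0.06705579] [0.47796544 0.27265033 0.06364407] [0.50113031 0.31123916 0.06927396]
317.7402597402597 242.1038961038961
```

View pics/w1.png

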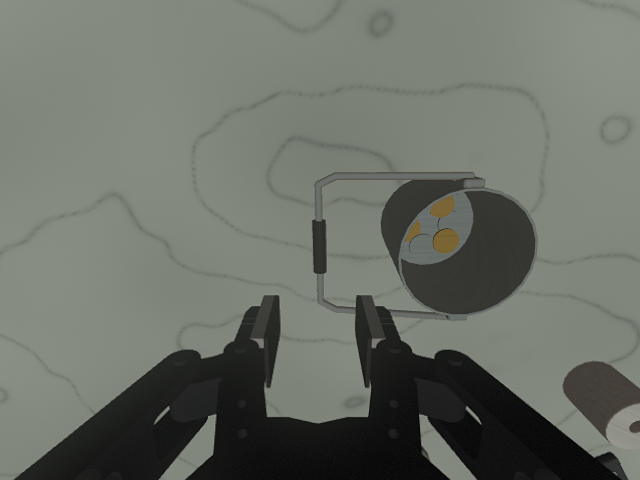

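The wrist view shows the sleeve at (319, 246), on the fingers' midline (column 318) and parallel to the pads. I can go straight down and close.

Emit:
step_arm(
  plan="0 -0.1 2 0 -0.15; 0 -0.06 2.5 0 -0.15; 0 0 2.5 0 -0.15; 0 0 2 0 -0.15; 0 0 1.2 0 -0.15; 0 0 0.9 0 -0.15; 0 0 0 0 -0.15; 0 0 0 0 -0.15",
)

```text
t: 3.35
ee_pos: [0.4898, 0.2916, 0.2199]
tool_rot: [0.977, -0.213, 0.001, -0.0]
ft_force: [-0.0, -0.5, -0.2]
opening: 0.0367
```

Emit:
step_arm(
  plan="0 0 0 0 -0.4; 0 0 0 0 -0.6; 0 0 0 0 -0.75; 0 0 0 0 -0.9; 0 0 0 0 -1; 0 0 0 0 -1",
  squeeze=40,
)

```text
t: 3.95
ee_pos: [0.4899, 0.2914, 0.2193]
tool_rot: [0.977, -0.213, 0.0, -0.0]
ft_force: [2.0, 0.4, 0.4]
opening: 0.0087
```

```bash
python3 -c "
from h import *
to(.490,.291,.2185,-24.4)
p,d=imaging.snapshot('wrist'); cv2.imwrite('pics/w2.png',p[:,:,::-1])
"
```

```text
t 3.95 pos [0.4899 0.2914 0.2193] tilt 0.05 yaw -24.64 F [1.97 0.37 0.43] open 0.0087
shift cm [0.02 0.03 0.08] turn -0.004
```

View pics/w2.png

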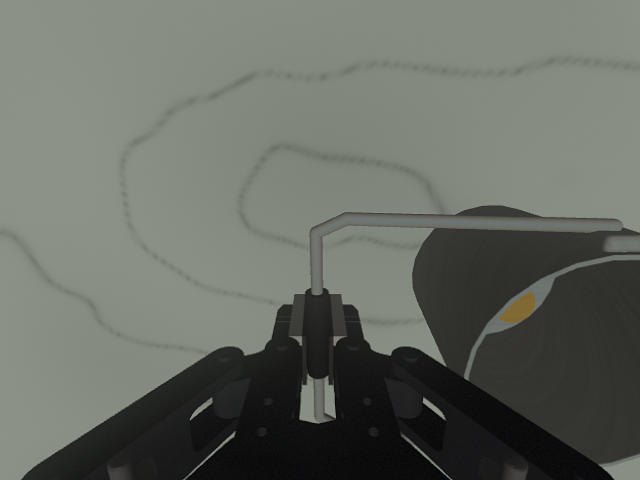

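```bash
python3 -c "
import numpy as np
a=np.radians(np.r_[-9.5:90:25j, 91]); x=10*np.cos(a);z=10*np.sin(a)
print('; '.join(f'{-u:.2f} 0 {-v:.2f} 0 -1' for u,v in zip(np.diff(x),np.diff(z))))"
```

```text
-0.09 0 -0.72 0 -1; -0.04 0 -0.72 0 -1; 0.01 0 -0.72 0 -1; 0.06 0 -0.72 0 -1; 0.12 0 -0.71 0 -1; 0.17 0 -0.70 0 -1; 0.22 0 -0.69 0 -1; 0.27 0 -0.67 0 -1; 0.31 0 -0.65 0 -1; 0.36 0 -0.63 0 -1; 0.40 0 -0.60 0 -1; 0.45 0 -0.57 0 -1; 0.49 0 -0.53 0 -1; 0.52 0 -0.50 0 -1; 0.56 0 -0.46 0 -1; 0.59 0 -0.42 0 -1; 0.62 0 -0.37 0 -1; 0.64 0 -0.33 0 -1; 0.67 0 -0.28 0 -1; 0.69 0 -0.23 0 -1; 0.70 0 -0.18 0 -1; 0.71 0 -0.13 0 -1; 0.72 0 -0.08 0 -1; 0.72 0 -0.03 0 -1; 0.17 0 0.00 0 -1
```

Emit:
step_arm(
  plan="-0.09 0 -0.72 0 -1; -0.04 0 -0.72 0 -1; 0.01 0 -0.72 0 -1; 0.06 0 -0.72 0 -1; 0.12 0 -0.71 0 -1; 0.17 0 -0.70 0 -1; 0.22 0 -0.69 0 -1; 0.27 0 -0.67 0 -1",
)

```text
t: 4.8
ee_pos: [0.4964, 0.2883, 0.2761]
tool_rot: [0.977, -0.213, -0.0, 0.0]
ft_force: [1.4, -0.2, -1.0]
opening: 0.0086
```

```bash
python3 -c "
from h import *
to(.490,.291,.2185,-24.4)
for n in('wrist','scene'):
  p,d=imaging.snapshot(n); np.savez(n+'3.npz',p=p,d=d); cv2.imwrite('pics/%s3.png'%n,p[:,:,::-1] if n=='wrist' else cv2.resize(p[150:390,340:640,::-1],None,fx=2.5,fy=2.5))
"
```

```text
t 4.8 pos [0.4964 0.2883 0.2761] tilt 0.01 yaw -24.63 F [ 1.44 -0.21 -1.05] open 0.0086
shift cm [-0.69  0.02  5.76] turn -0.004
```

View pics/scene3.png

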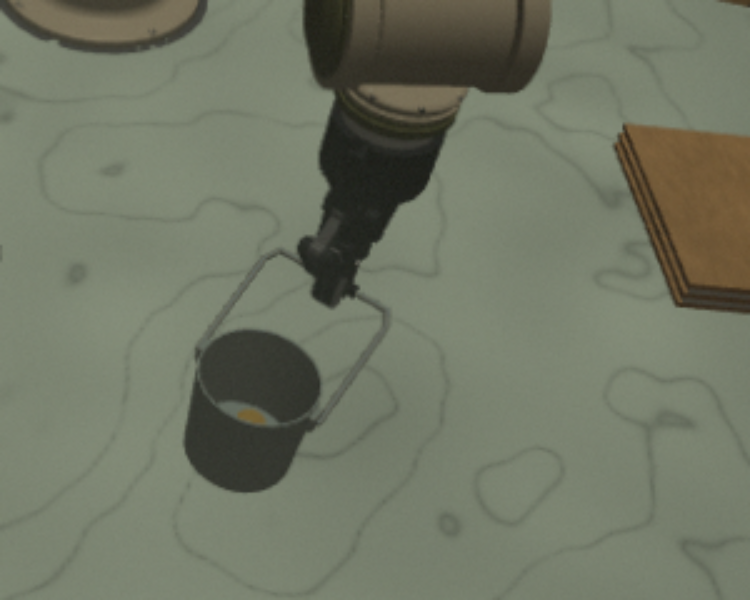

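The bail has risen above level with the crown in the fingers at crop (335, 285), and the pail stands upright at (245, 410). Forces are near zero, so I'll carry on along the arc.

Emit:
step_arm(
  plan="0.31 0 -0.65 0 -1; 0.36 0 -0.63 0 -1; 0.40 0 -0.60 0 -1; 0.45 0 -0.57 0 -1; 0.49 0 -0.53 0 -1; 0.52 0 -0.50 0 -1; 0.56 0 -0.46 0 -1; 0.59 0 -0.42 0 -1",
)

```text
t: 5.7
ee_pos: [0.53, 0.2729, 0.3198]
tool_rot: [0.977, -0.213, -0.0, -0.0]
ft_force: [-1.0, 2.0, 1.5]
opening: 0.0085
```

Emit:
step_arm(
  plan="0.62 0 -0.37 0 -1; 0.64 0 -0.33 0 -1; 0.67 0 -0.28 0 -1; 0.69 0 -0.23 0 -1; 0.70 0 -0.18 0 -1; 0.71 0 -0.13 0 -1; 0.60 0 -0.05 0 -1; 0 0 0 0 -1",
)

```text
t: 6.5
ee_pos: [0.5728, 0.2533, 0.3363]
tool_rot: [0.977, -0.214, 0.002, -0.001]
ft_force: [1.9, 3.0, 8.1]
opening: 0.0085
```

```bash
python3 -c "
from h import *
to(.580,.2505,.335,-24.4)
for n in('wrist','scene'):
  p,d=imaging.snapshot(n); np.savez(n+'4.npz',p=p,d=d); cv2.imwrite('pics/%s4.png'%n,p[:,:,::-1] if n=='wrist' else cv2.resize(p[150:390,340:640,::-1],None,fx=2.5,fy=2.5))
P=cloud(imaging.camera_model('scene'),d)
q=P[(P[...,2]>.085)&(P[...,2]<.1)&(P[...,0]>.5)&(P[...,0]<.68)&(P[...,1]>.15)&(P[...,1]<.33)]
print(len(q),cv2.minEnclosingCircle(q[:,:2].astype(np.float32)))
"
```

```text
t 6.5 pos [0.5728 0.2533 0.3363] tilt 0.21 yaw -24.67 F [1.87 2.98 8.14] open 0.0085
shift cm [ 0.77 -0.05  0.13] turn -0.005
370 ((0.5804616808891296, 0.24988654255867004), 0.05431161820888519)
```

View pics/scene4.png

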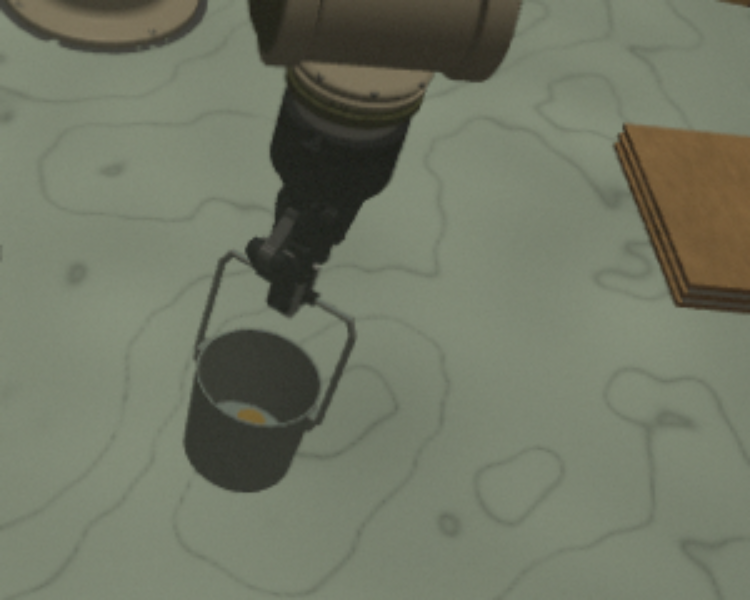

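View pics/wrist4.png

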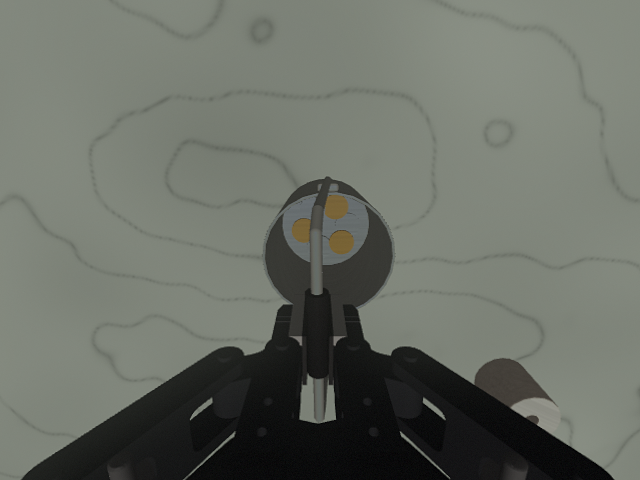

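Emit:
step_arm(
  plan="0.3 0 -0.06 0 -1; 0.4 0 -0.06 0 -1; 0 0 0 0 -1; 0 0 0 0 -1; 0 0 0 0 -1",
)

```text
t: 7.1
ee_pos: [0.5786, 0.2506, 0.3367]
tool_rot: [0.977, -0.213, 0.001, -0.0]
ft_force: [1.2, 2.8, 6.1]
opening: 0.0084
```

Emit:
step_arm(
  plan="0 0 -0.1 0 -1; 0 0 -0.2 0 -1; 0 0 -0.3 0 -1; 0 0 -0.4 0 -1; 0 0 -0.5 0 -1; 0 0 -0.5 0 -1; 0 0 -0.5 0 -1; 0 0 -0.5 0 -1",
)

```text
t: 7.9
ee_pos: [0.5781, 0.2508, 0.3666]
tool_rot: [0.977, -0.213, 0.0, -0.0]
ft_force: [0.0, -0.1, -5.4]
opening: 0.0085
```

Emit:
step_arm(
  plan="0 0 -0.3 0 -1; 0 0 -0.1 0 -1; 0 0 0 0 -1; 0 0 0 0 -1",
)

```text
t: 8.3
ee_pos: [0.5781, 0.2508, 0.3698]
tool_rot: [0.977, -0.213, -0.0, 0.0]
ft_force: [0.0, 0.5, -5.7]
opening: 0.0083
```

```bash
python3 -c "
from h import *
to(.580,.2505,.440,7.5)
for n in('wrist','scene'):
  p,d=imaging.snapshot(n); cv2.imwrite('pics/%s5.png'%n,p[:,:,::-1] if n=='wrist' else cv2.resize(p[150:390,340:640,::-1],None,fx=2.5,fy=2.5))
to(.580,.2505,.440,7.5)
"
```

```text
t 8.3 pos [0.5781 0.2508 0.3698] tilt 0.03 yaw -24.64 F [ 0.    0.51 -5.7 ] open 0.0083
shift cm [ 0.18 -0.05 -7.02] turn -0.561
t 8.4 pos [0.5781 0.2508 0.3698] tilt 0.03 yaw -24.64 F [-0.12  1.01 -4.98] open 0.0085
shift cm [ 0.18 -0.05 -7.02] turn -0.561
```

View pics/scene5.png

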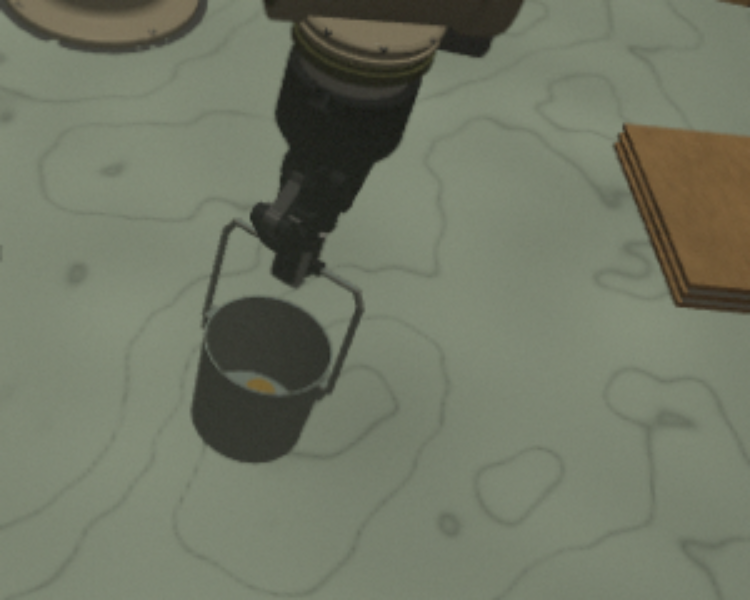

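View pics/wrist5.png

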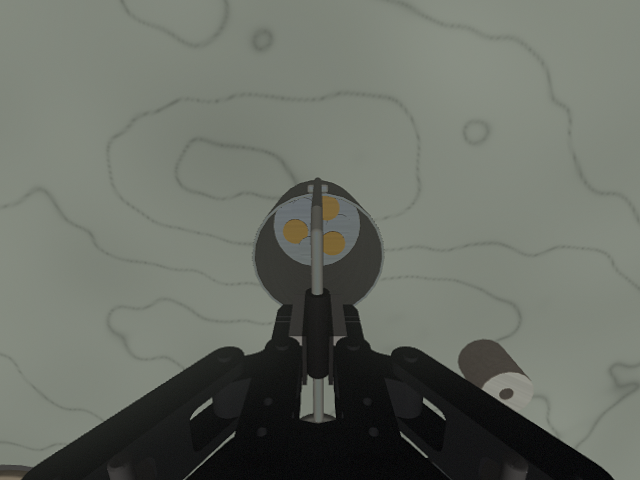

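The pail hangs level and upright from the crown, with its rim about (318, 250) in the wrist view and the coins inside. The weight is about 5.4 N. Next I raise it further and turn it to the scale's yaw.

Emit:
step_arm(
  plan="0 0 -0.4 0 -1; 0 0 -0.9 0 -1; 0 0 -1.2 -0.03 -1; 0 0 -1.3 -0.05 -1; 0 0 -1.2 -0.07 -1; 0 0 -0.9 -0.08 -1; 0 0 -0.9 -0.08 -1; 0 0 -0.4 -0.08 -1",
)

```text
t: 9.2
ee_pos: [0.578, 0.2508, 0.444]
tool_rot: [1.0, -0.018, 0.001, -0.0]
ft_force: [-0.3, 0.7, -5.6]
opening: 0.0081
```

Emit:
step_arm(
  plan="0 0 -0.1 -0.07 -1; 0 0 0 -0.06 -1; 0 0 0 -0.041 -1; 0 0 0 0 -1; 0 0 0 0 -1",
)

```text
t: 9.7
ee_pos: [0.5781, 0.2508, 0.4436]
tool_rot: [0.998, 0.065, 0.0, -0.0]
ft_force: [0.2, 0.2, -5.1]
opening: 0.0084
```

```bash
python3 -c "
from h import *
y=np.radians(7.5); s=np.array([.5535,-.1922]); q=s-.11*np.array([np.cos(y),np.sin(y)])
to(*q,.443,7.5)
to(*s,.443,7.5)
"
```

```text
t 9.7 pos [0.5781 0.2508 0.4436] tilt 0.03 yaw 7.44 F [ 0.16  0.23 -5.15] open 0.0084
shift cm [-19.17  43.62   0.05] turn -0.001
t 9.7 pos [0.5781 0.2508 0.4436] tilt 0.03 yaw 7.44 F [ 0.16  0.23 -5.15] open 0.0084
shift cm [-8.17 43.61  0.05] turn -0.001
```

Emit:
step_arm(
  plan="-0.18 0.4 0 0 -1; -0.35 0.8 0 0 -1; -0.53 1.2 0 0 -1; -0.7 1.6 0 0 -1; -0.88 2 0 0 -1; -0.88 2 0 0 -1; -0.88 2 0 0 -1; -0.88 2 0 0 -1",
)

```text
t: 10.5
ee_pos: [0.5408, 0.1236, 0.4433]
tool_rot: [0.998, 0.065, 0.0, 0.0]
ft_force: [0.5, 0.2, -4.7]
opening: 0.0086
```

Emit:
step_arm(
  plan="-0.88 2 0 0 -1; -0.88 2 0 0 -1; -0.88 2 0 0 -1; -0.88 2 0 0 -1; -0.88 2 0 0 -1; -0.88 2 0 0 -1; -0.88 2 0 0 -1; -0.88 2 0 0 -1",
)

```text
t: 11.3
ee_pos: [0.4917, -0.0441, 0.4434]
tool_rot: [0.998, 0.065, 0.0, 0.0]
ft_force: [0.6, 0.0, -5.8]
opening: 0.0086
```

Emit:
step_arm(
  plan="-0.88 2 0 0 -1; -0.88 2 0 0 -1; -0.88 2 0 0 -1; -0.8 1.8 0 0 -1; -0.75 1.7 0 0 -1; -0.65 1.5 0 0 -1; -0.53 1.2 0 0 -1; -0.4 0.9 0 0 -1",
)

```text
t: 12.1
ee_pos: [0.4519, -0.1812, 0.4433]
tool_rot: [0.998, 0.065, 0.0, 0.0]
ft_force: [0.4, -0.2, -5.0]
opening: 0.0088
```

```bash
python3 -c "
from h import *
y=np.radians(7.5); s=np.array([.5535,-.1922]); q=s-.11*np.array([np.cos(y),np.sin(y)])
to(*q,.443,7.5)
"
```

```text
t 12.1 pos [ 0.4519 -0.1812  0.4433] tilt 0.02 yaw 7.46 F [ 0.43 -0.16 -5.01] open 0.0088
shift cm [-1.07  2.42  0.03] turn -0.001
```

Emit:
step_arm(
  plan="-0.35 0.8 0 0 -1; -0.3 0.7 0 0 -1; -0.22 0.5 0 0 -1; -0.15 0.3 0 0 -1; -0.05 0.12 0 0 -1; 0 0 0 0 -1; 0 0 0 0 -1; 0 0 0 0 -1",
)

```text
t: 12.9
ee_pos: [0.4451, -0.2055, 0.4431]
tool_rot: [0.998, 0.066, -0.0, -0.0]
ft_force: [-0.3, 0.3, -4.5]
opening: 0.0085
```

Run:
```python
from h import *
y=np.radians(7.5); s=np.array([.5535,-.1922]); q=s-.11*np.array([np.cos(y),np.sin(y)])
to(*q,.443,7.5); to(*s,.443,7.5)
for n in('wrist','scene','top'):
  p,d=imaging.snapshot(n); np.savez(n+'6.npz',p=p,d=d)
  cv2.imwrite('pics/%s6.png'%n,p[:,:,::-1] if n=='wrist' else cv2.resize(p[90:330,120:420,::-1] if n=='scene' else p[130:370,330:630,::-1],None,fx=2.5,fy=2.5))
```

```text
t 12.9 pos [ 0.4451 -0.2055  0.4431] tilt 0.0 yaw 7.53 F [-0.3   0.29 -4.46] open 0.0085
shift cm [-0.08  0.1   0.01] turn 0.0
t 12.9 pos [ 0.4451 -0.2055  0.4431] tilt 0.0 yaw 7.53 F [-0.3   0.29 -4.46] open 0.0085
shift cm [1.092e+01 1.000e-01 1.000e-02] turn 0.0
```

View pics/scene6.png

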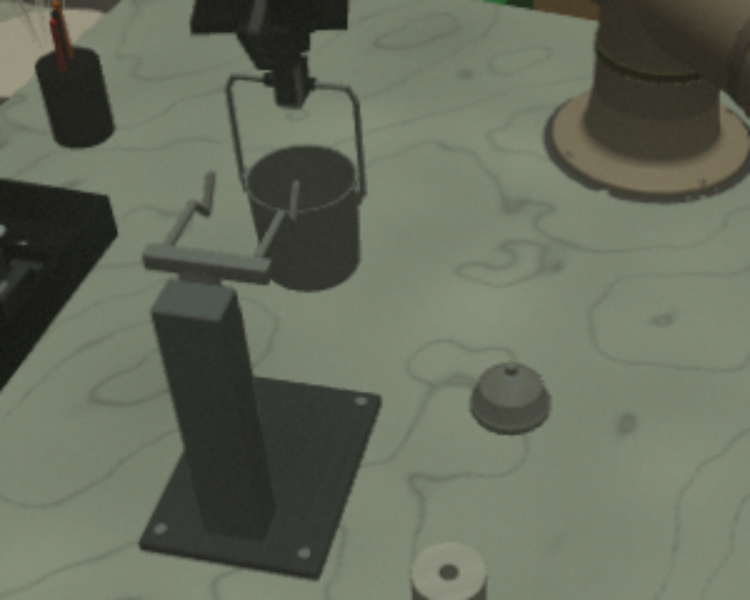

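View pics/wrist6.png

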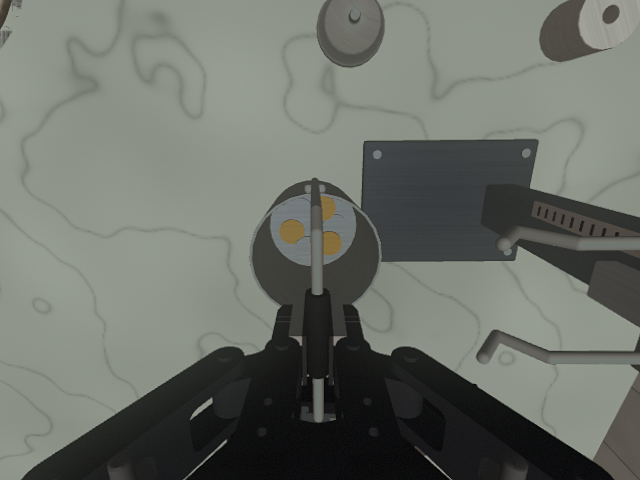

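View pics/top6.png

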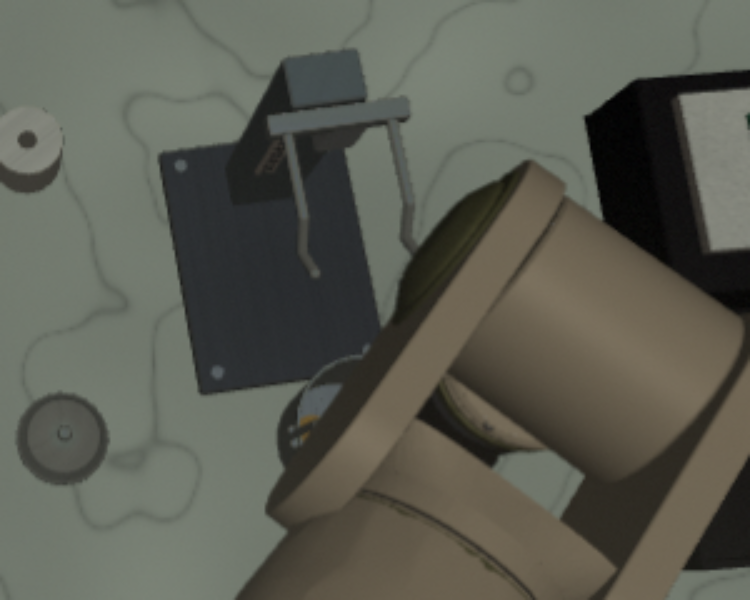

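Run:
```python
from h import *
m=imaging.camera_model('wrist'); D=np.load('wrist6.npz'); P=cloud(m,D['d']); s=arm.state(); X=R.from_quat(s["tool_rot"]).as_matrix()
Q=(P-s["ee_pos"])@X   # tool coords
for n,(v,u) in dict(crown_t=(270,316),sl1=(300,317),sl2=(370,318),wire2=(405,318)).items(): print(n,Q[v,u].round(4),P[v,u].round(4))
k=(P[...,2]>.2)&(np.indices(P.shape[:2])[1]>470)&(Q[...,0]<.14)
for a in(slice(225,300),slice(320,375)):
    kk=np.zeros_like(k);kk[a]=k[a]; q=Q[kk]; w=P[kk]
    for x in np.arange(.085,.14,.006):
        i=abs(q[:,0]-x)<.003
        if i.sum()>3: print(round(x,3),i.sum(),np.median(q[i],0).round(4)[1:],np.median(w[i],0).round(4))
dark=(D['p'].max(2)<40); col=dark[:,316:320].any(1)
print(''.join('#' if c else '.' for c in col[255:430]))
```

```text
crown_t [-0.0008 -0.0306  0.1536] [ 0.4403 -0.1753  0.2895]
sl1 [-0.0004 -0.0182  0.1518] [ 0.4423 -0.1876  0.2913]
sl2 [0.     0.0159 0.1513] [ 0.4472 -0.2213  0.2918]
wire2 [0.     0.0373 0.1535] [ 0.45   -0.2425  0.2896]
0.085 47 [-0.0315  0.1847] [ 0.5275 -0.163   0.2584]
0.091 173 [-0.0325  0.1835] [ 0.5305 -0.1616  0.2597]
0.097 87 [-0.0337  0.191 ] [ 0.537  -0.1595  0.2521]
0.103 75 [-0.0338  0.1974] [ 0.5428 -0.1586  0.2457]
0.109 181 [-0.0323  0.2002] [ 0.55   -0.1591  0.2429]
0.115 285 [-0.032   0.1946] [ 0.555  -0.1589  0.2485]
0.121 307 [-0.0321  0.1877] [ 0.5609 -0.158   0.2554]
0.127 222 [-0.0322  0.1832] [ 0.5662 -0.157   0.26  ]
0.133 198 [-0.0324  0.1828] [ 0.5728 -0.156   0.2603]
0.139 122 [-0.0322  0.1829] [ 0.5779 -0.1555  0.2602]
0.085 14 [0.0348 0.1848] [ 0.5366 -0.2286  0.2583]
0.091 175 [0.033 0.184] [ 0.5394 -0.2265  0.2591]
0.097 121 [0.0323 0.1909] [ 0.5455 -0.2249  0.2522]
0.103 120 [0.0321 0.1984] [ 0.5514 -0.224   0.2447]
0.109 164 [0.0328 0.2011] [ 0.5583 -0.2238  0.2421]
0.115 218 [0.0333 0.1953] [ 0.5637 -0.2235  0.2478]
0.121 246 [0.0332 0.1883] [ 0.5695 -0.2227  0.2548]
0.127 181 [0.0328 0.1834] [ 0.5747 -0.2216  0.2597]
0.133 148 [0.0326 0.1829] [ 0.5812 -0.2206  0.2602]
0.139 97 [0.0324 0.1829] [ 0.5864 -0.2198  0.2602]
........................................####################################################################################............................................#######
```

Emit:
step_arm(
  plan="0.15 0.05 0 0 -1; 0.3 0 0 0 -1; 0.45 0 0 0 -1; 0.6 0 0 0 -1; 0.7 0 0 0 -1; 0.7 0 0 0 -1; 0.7 0 0 0 -1; 0.7 0 0 0 -1",
)

```text
t: 13.85
ee_pos: [0.4884, -0.2005, 0.443]
tool_rot: [0.998, 0.065, -0.0, -0.0]
ft_force: [-0.1, 0.3, -4.8]
opening: 0.0083
```

Emit:
step_arm(
  plan="0.7 0 0 0 -1; 0.7 0 0 0 -1; 0.7 0 0 0 -1; 0.7 0 0 0 -1; 0.7 0 0 0 -1; 0.7 0 0 0 -1; 0.65 0 0 0 -1; 0.5 0 0 0 -1",
)

```text
t: 14.65
ee_pos: [0.5413, -0.1935, 0.443]
tool_rot: [0.998, 0.066, -0.0, -0.0]
ft_force: [0.1, 0.2, -4.5]
opening: 0.0088
```

Emit:
step_arm(
  plan="0.4 0 0 0 -1; 0.3 0 0 0 -1; 0.2 0 0 0 -1; 0.15 0 0 0 -1; 0.1 0 0 0 -1; 0.05 0 0 0 -1; 0 0 0 0 -1; 0 0 0 0 -1",
)

```text
t: 15.45
ee_pos: [0.5526, -0.192, 0.4431]
tool_rot: [0.998, 0.065, 0.0, 0.0]
ft_force: [0.2, 0.1, -6.1]
opening: 0.0087
```

Run:
```python
from h import *
s=np.array([.5535,-.1922]); 
to(*s,.443,7.5)
for n in('wrist','scene'):
  p,d=imaging.snapshot(n); np.savez(n+'7.npz',p=p,d=d)
  cv2.imwrite('pics/%s7.png'%n,p[:,:,::-1] if n=='wrist' else cv2.resize(p[90:330,120:420,::-1],None,fx=2.5,fy=2.5))
m=imaging.camera_model('wrist'); D=np.load('wrist7.npz'); P=cloud(m,D['d']); s=arm.state(); X=R.from_quat(s["tool_rot"]).as_matrix()
Q=(P-s["ee_pos"])@X
for sg in(-1,1):
    q=Q[(abs(Q[...,1]-sg*.033)<.007)&(P[...,2]>.235)&(P[...,2]<.27)&(abs(Q[...,0])<.05)]
    for x in np.arange(-.024,.03,.004):
        i=abs(q[:,0]-x)<.002
        if i.sum()>3: print(sg,round(x,3),i.sum(),np.median(q[i],0).round(4)[1:])
```

```text
t 15.45 pos [ 0.5526 -0.192   0.4431] tilt 0.0 yaw 7.51 F [ 0.16  0.11 -6.08] open 0.0087
shift cm [0.09 0.03 0.01] turn 0.0
-1 -0.02 66 [-0.0328  0.1829]
-1 -0.016 131 [-0.0332  0.1839]
-1 -0.012 120 [-0.0333  0.1881]
-1 -0.008 123 [-0.0332  0.1929]
-1 -0.004 56 [-0.0333  0.1967]
-1 0.004 96 [-0.0334  0.1976]
-1 0.008 112 [-0.0334  0.1932]
-1 0.012 127 [-0.0334  0.1888]
-1 0.016 130 [-0.0335  0.1841]
-1 0.02 115 [-0.0331  0.1828]
-1 0.024 117 [-0.0332  0.1827]
-1 0.028 115 [-0.033   0.1827]
```

View pics/wrist7.png

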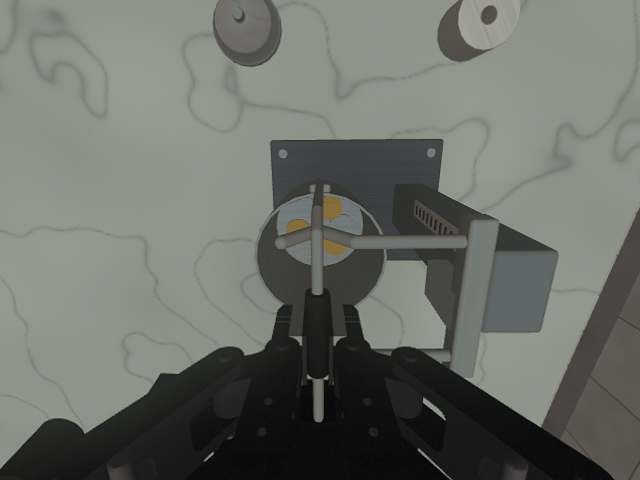

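View pics/scene7.png

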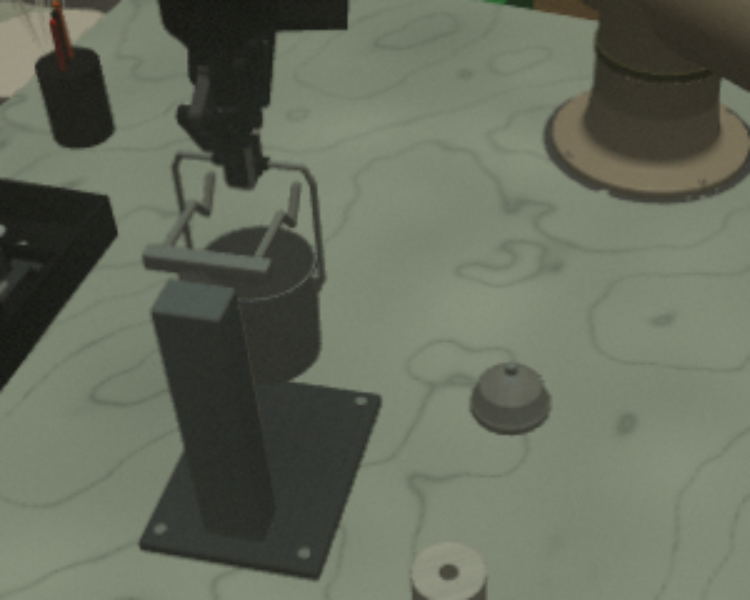

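```bash
cat >> h.py <<'E'
def avgF(n=20):
    f=[];tq=[]
    for i in range(n):
        imaging.snapshot("wrist"); s=arm.state(); f.append(s["ft_force"]); tq.append(s["tau"])
    f=np.array(f); print("F mean",f.mean(0).round(3),"sem",(f.std(0)/n**.5).round(3),"t",s["t"],"z",s["ee_pos"][2].round(5)); print("tau",np.mean(tq,0).round(3))
E
python3 -c "
from h import *
avgF(24)"
```

```text
F mean [-3.600e-02 -5.000e-03 -5.361e+00] sem [0.108 0.095 0.108] t 16.75 z 0.44308
tau [-3.0000e-03 -5.0481e+01 -2.9097e+01 -7.0000e-03 -3.0000e-03 -0.0000e+00]
```

Emit:
step_arm(
  plan="0 0 0.2 0 -1; 0 0 0.4 0 -1; 0 0 0.5 0 -1; 0 0 0.5 0 -1; 0 0 0.5 0 -1; 0 0 0.5 0 -1; 0 0 0.4 0 -1; 0 0 0.2 0 -1",
)

```text
t: 17.55
ee_pos: [0.5527, -0.192, 0.4106]
tool_rot: [0.998, 0.065, -0.0, -0.0]
ft_force: [0.4, 0.1, -4.9]
opening: 0.0084
```

Run:
```python
from h import *
for n in('wrist','scene'):
  p,d=imaging.snapshot(n); np.savez(n+'8.npz',p=p,d=d)
  cv2.imwrite('pics/%s8.png'%n,p[:,:,::-1] if n=='wrist' else cv2.resize(p[120:270,140:280,::-1],None,fx=4,fy=4,interpolation=2))
to(0,0,0,7.5)
```

```text
t 17.65 pos [ 0.5527 -0.192   0.4108] tilt 0.02 yaw 7.5 F [-0.31  0.24 -5.81] open 0.0083
shift cm [-52.27 -26.24  41.11] turn 0.0
```

View pics/scene8.png

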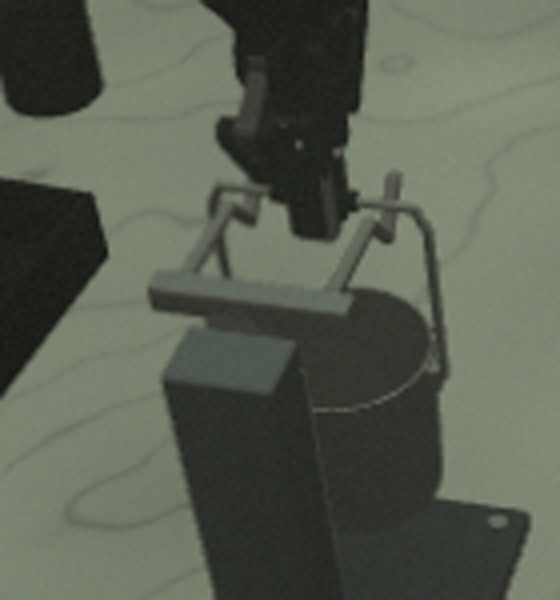

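View pics/wrist8.png

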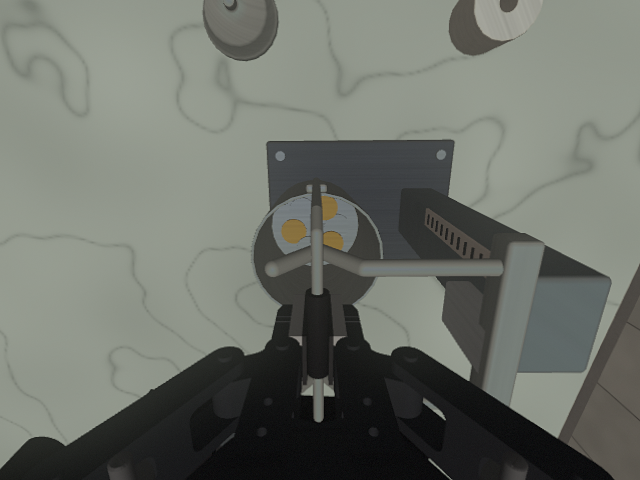

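The crown is inside both troughs (V bottom at (318, 250) in the wrist view), about 10 mm above the seat. I'll go slowly from here.

Emit:
step_arm(
  plan="0 0 0.1 0 -1; 0 0 0.2 0 -1; 0 0 0.2 0 -1; 0 0 0.2 0 -1; 0 0 0.2 0 -1; 0 0 0.2 0 -1; 0 0 0.2 0 -1; 0 0 0.1 0 -1",
)

```text
t: 18.45
ee_pos: [0.5527, -0.192, 0.397]
tool_rot: [0.998, 0.065, 0.0, 0.0]
ft_force: [1.0, 0.2, -2.7]
opening: 0.0085
```

```bash
python3 -c "
from h import *
avgF(6)"
```

```text
F mean [ 0.446  0.442 -4.032] sem [0.262 0.267 0.326] t 18.75 z 0.39725
tau [-1.8600e-01 -5.0112e+01 -2.7665e+01 -1.0100e-01  6.4000e-02 -2.0000e-03]
```

Emit:
step_arm(
  plan="0 0 0.1 0 -1; 0 0 0.2 0 -1; 0 0 0.2 0 -1; 0 0 0.2 0 -1; 0 0 0.2 0 -1; 0 0 0.2 0 -1; 0 0 0.2 0 -1; 0 0 0.1 0 -1",
)

```text
t: 19.55
ee_pos: [0.5527, -0.192, 0.383]
tool_rot: [0.998, 0.065, 0.0, 0.0]
ft_force: [1.1, -0.2, -1.1]
opening: 0.0081
```

```bash
python3 -c "
from h import *
avgF(10)
for n in('wrist','scene'):
  p,d=imaging.snapshot(n); np.savez(n+'9.npz',p=p,d=d)
  cv2.imwrite('pics/%s9.png'%n,p[:,:,::-1] if n=='wrist' else cv2.resize(p[120:270,140:280,::-1],None,fx=4,fy=4,interpolation=2))
"
```

```text
F mean [ 1.554  0.375 -0.892] sem [0.119 0.159 0.118] t 20.05 z 0.38318
tau [-4.2600e-01 -4.8738e+01 -2.6006e+01 -2.4100e-01  2.9000e-01 -4.0000e-03]
```

View pics/scene9.png

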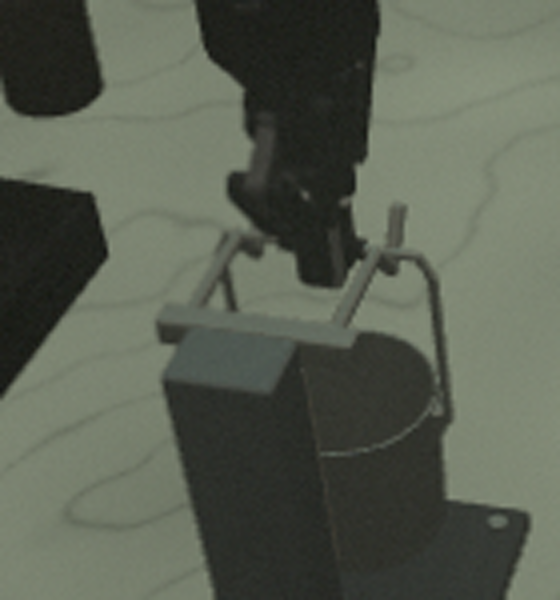

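View pics/wrist9.png

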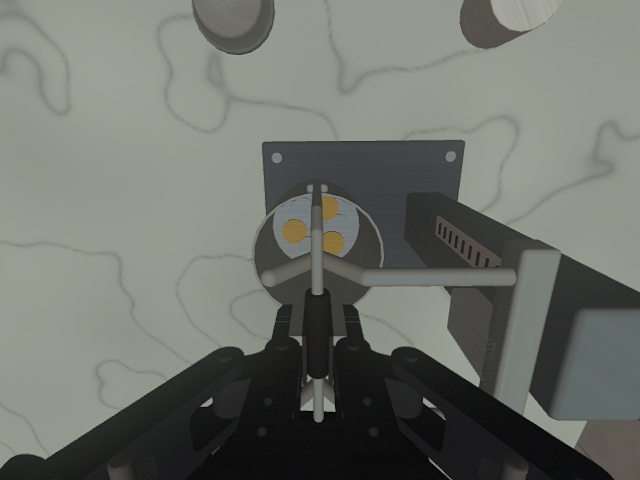

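Emit:
step_arm(
  plan="0.04 0 0.05 0 -1; 0.04 0 0.1 0 -1; 0 0 0.1 0 -1; 0 0 0.1 0 -1; 0 0 0 0 -1; 0 0 0 0 -1",
)

```text
t: 20.75
ee_pos: [0.5534, -0.192, 0.3795]
tool_rot: [0.998, 0.065, -0.0, -0.0]
ft_force: [-2.9, -0.1, -1.0]
opening: 0.0086
```

```bash
python3 -c "
from h import *
avgF(20)
"
```

```text
F mean [-4.135 -0.81  -0.484] sem [0.192 0.104 0.124] t 21.75 z 0.37956
tau [ 1.2310e+00 -4.8372e+01 -2.7380e+01  6.3900e-01 -7.9200e-01 -1.9000e-02]
```

Emit:
step_arm(
  plan="-0.03 0 0 0 -1; -0.03 0 0.05 0 -1; 0 0 0.05 0 -1; 0 0 0 0 -1; 0 0 0 0 -1",
)

```text
t: 22.25
ee_pos: [0.553, -0.1919, 0.3787]
tool_rot: [0.998, 0.066, 0.0, 0.0]
ft_force: [-0.9, -0.6, -0.9]
opening: 0.0088
```

```bash
python3 -c "
from h import *
avgF(24)
"
```

```text
F mean [ 2.329  0.139 -0.202] sem [0.231 0.079 0.119] t 23.45 z 0.37864
tau [-4.0000e-01 -4.8345e+01 -2.5379e+01 -2.5700e-01  4.3700e-01 -1.1000e-02]
```

Emit:
step_arm(
  plan="0.03 0 0.03 0 -1; 0 0 0.02 0 -1; 0 0 0 0 -1; 0 0 0 0 -1; 0 0 0 0 -1; 0 0 0 0 -1",
  squeeze=20,
)

```text
t: 24.05
ee_pos: [0.5531, -0.192, 0.3781]
tool_rot: [0.998, 0.065, -0.0, -0.0]
ft_force: [1.4, -0.0, 0.2]
opening: 0.0082
```

```bash
python3 -c "
from h import *
avgF(24)
to(0,0,0,7.5)
"
```

```text
F mean [ 0.182 -0.056 -0.276] sem [0.113 0.101 0.108] t 25.25 z 0.37809
tau [ 9.2000e-02 -4.8282e+01 -2.5825e+01  5.0000e-03  1.1600e-01 -1.2000e-02]
t 25.25 pos [ 0.5532 -0.192   0.3781] tilt 0.0 yaw 7.51 F [-0.14 -0.4  -1.14] open 0.0085
shift cm [-52.33 -26.26  37.81] turn 0.0
```

Emit:
step_arm(
  plan="0 0 0 0 -0.78; 0 0 0 0 -0.74; 0 0 0 0 -0.68; 0 0 0 0 -0.6; 0 0 0 0 -0.5; 0 0 0 0 -0.4; 0 0 0 0 -0.3; 0 0 0 0 -0.3",
)

```text
t: 26.05
ee_pos: [0.5532, -0.192, 0.3781]
tool_rot: [0.998, 0.065, -0.0, 0.0]
ft_force: [1.2, -0.1, 0.5]
opening: 0.0302
```

```bash
python3 -c "
from h import *
to(0,0,0,7.5)
for n in('wrist','scene'):
  p,d=imaging.snapshot(n); np.savez(n+'a.npz',p=p,d=d)
  cv2.imwrite('pics/%sa.png'%n,p[:,:,::-1] if n=='wrist' else cv2.resize(p[120:270,140:280,::-1],None,fx=4,fy=4,interpolation=2))
"
```

```text
t 26.05 pos [ 0.5532 -0.192   0.3781] tilt 0.0 yaw 7.51 F [ 1.2  -0.08  0.52] open 0.0302
shift cm [-52.33 -26.26  37.81] turn 0.0
```

View pics/wrista.png

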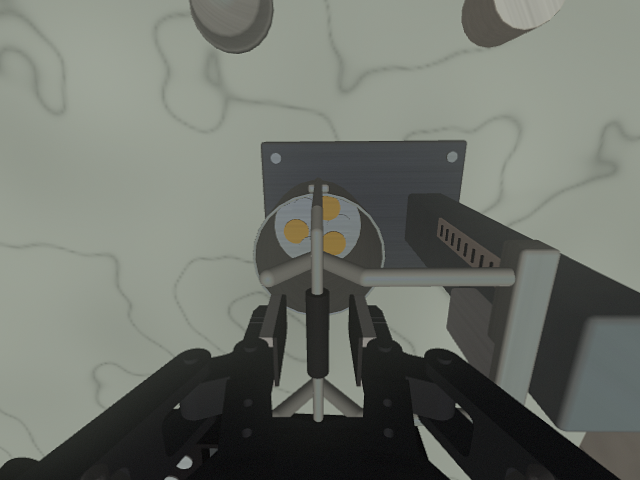

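View pics/scenea.png

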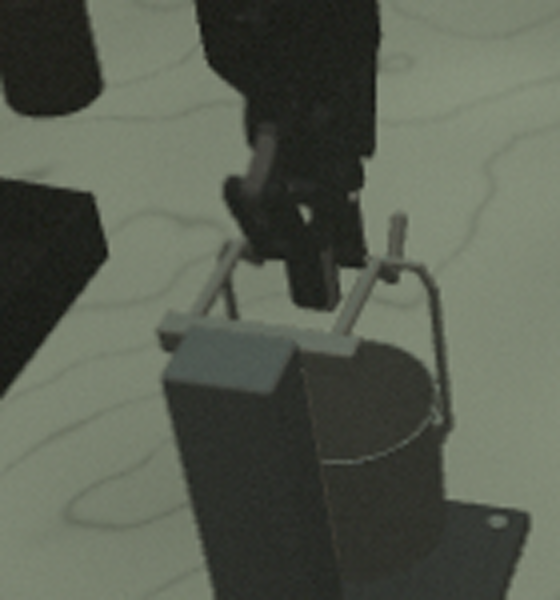

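The fingers are clear on both sides of the sleeve at (317, 332), and the bare wire lies in the bottom of both Vs. Now I withdraw straight up.

Emit:
step_arm(
  plan="0 0 -0.3 0 -0.3; 0 0 -0.6 0 -0.3; 0 0 -1 0 -0.3; 0 0 -1.5 0 -0.3; 0 0 -2 0 -0.3; 0 0 -2 0 -0.3; 0 0 -2 0 -0.3; 0 0 -2 0 -0.3",
)

```text
t: 26.95
ee_pos: [0.5529, -0.1918, 0.494]
tool_rot: [0.998, 0.065, 0.0, 0.0]
ft_force: [-0.1, 0.7, -0.5]
opening: 0.0294
```

Emit:
step_arm(
  plan="-1 0 -1 0 -0.3; -2 0 0 0 -0.3; -3 0 0 0 -0.3; -3 0 0 0 -0.3; -3 0 0 0 -0.3; -3 0 0 0 -0.3; -1 0 0 0 -0.3; 0 0 0 0 -0.3",
)

```text
t: 27.75
ee_pos: [0.3935, -0.2128, 0.5026]
tool_rot: [0.998, 0.065, 0.0, 0.0]
ft_force: [-0.7, -0.6, -0.9]
opening: 0.0303
```

Run:
```python
from h import *
to(0,0,0,7.5)
s0=np.load('scene0.npz')
Ls=[]
for i in range(4):
  for _ in range(2): imaging.snapshot('top')
  p,d=imaging.snapshot('scene'); Ls.append((p,d))
cv2.imwrite('pics/sceneb.png',cv2.resize(p[90:330,120:420,::-1],None,fx=2.5,fy=2.5))
print([float(np.abs(Ls[i+1][0][150:300,170:290].astype(float)-Ls[i][0][150:300,170:290]).mean().round(2)) for i in range(3)])
m=imaging.camera_model('scene'); y=.134;ex=np.array([np.cos(y),np.sin(y)]);ey=np.array([-ex[1],ex[0]]);seat=np.array([.5535,-.1922])
for nm in('scene','wrist','top'):
    if nm!='scene': p,d=imaging.snapshot(nm); m=imaging.camera_model(nm)
    if nm!='scene': cv2.imwrite(f'pics/{nm}b.png',p[:,:,::-1])
    P=cloud(m,d).reshape(-1,3); q=np.c_[(P[:,:2]-seat)@ex,(P[:,:2]-seat)@ey,P[:,2]]
    col=p.reshape(-1,3).max(1)
    sl=q[(col<45)&(abs(q[:,0])<.015)&(abs(q[:,1])<.025)&(abs(q[:,2]-.225)<.015)]; print(nm,"sleeve",len(sl), sl.mean(0) if len(sl) else '', sl.min(0) if len(sl) else '', sl.max(0) if len(sl) else '')
    for sg in(1,-1):
        r=q[(abs(q[:,1]-sg*.0515)<.006)&(abs(q[:,0])<.02)&(q[:,2]>.14)&(q[:,2]<.225)]
        for z in(.15,.17,.19,.21):
            w=r[abs(r[:,2]-z)<.008]
            if len(w)>2: print(" arm",sg,z,len(w),np.median(w,0).round(4))
    pr=q[(abs(abs(q[:,1])-.033)<.006)&(q[:,0]>.025)&(q[:,0]<.05)&(q[:,2]>.2)]; print(" prong top z",len(pr),np.median(pr[:,2]) if len(pr) else '')
```

```text
t 27.75 pos [ 0.3935 -0.2128  0.5026] tilt 0.06 yaw 7.42 F [-0.65 -0.65 -0.89] open 0.0303
shift cm [-36.31 -26.23  50.22] turn -0.001
[1.51, 1.47, 1.47]
scene sleeve 67 [ 0.00386656 -0.0002305   0.2234026 ] [ 0.00083513 -0.01834763  0.21949905] [0.00682871 0.01984834 0.22751276]
 arm 1 0.15 15 [0.002 0.052 0.149]
 arm 1 0.17 17 [0.0021 0.0522 0.1695]
 arm 1 0.19 17 [0.0016 0.0518 0.1881]
 arm 1 0.21 23 [0.0016 0.0506 0.2113]
 arm -1 0.17 3 [ 0.0017 -0.052   0.1754]
 arm -1 0.19 17 [ 0.0015 -0.053   0.1888]
 arm -1 0.21 5 [ 0.0013 -0.0526  0.2163]
 prong top z 81 0.23647482097789885
wrist sleeve 705 [-0.002831    0.00116721  0.22468517] [-0.00654386 -0.020317    0.21718746] [0.00400114 0.01987023 0.22816634]
 arm 1 0.15 49 [-0.0024  0.0519  0.1513]
 arm 1 0.17 54 [-0.0025  0.0519  0.1705]
 arm 1 0.19 64 [-0.0025  0.0518  0.1905]
 arm 1 0.21 101 [-0.0028  0.051   0.212 ]
 arm -1 0.15 42 [-0.0021 -0.0507  0.1499]
 arm -1 0.17 52 [-0.0023 -0.0506  0.1703]
 arm -1 0.19 59 [-0.0026 -0.0504  0.1902]
 arm -1 0.21 44 [-0.0022 -0.0509  0.2121]
 prong top z 660 0.2365152547918323
top sleeve 153 [-0.00115722  0.00195087  0.22504636] [-0.00565865 -0.01868971  0.21677553] [0.00469782 0.02094236 0.22975315]
 arm 1 0.15 6 [-0.0016  0.0537  0.1517]
 arm 1 0.17 6 [-0.0019  0.0539  0.1709]
 arm 1 0.19 9 [-0.0021  0.0542  0.191 ]
 arm 1 0.21 15 [-0.001   0.0525  0.2121]
 arm -1 0.15 7 [-0.0007 -0.0497  0.1518]
 arm -1 0.19 8 [-0.0003 -0.0496  0.1908]
 arm -1 0.21 9 [-0.0018 -0.0493  0.2102]
 prong top z 138 0.23593776662801597
```

View pics/sceneb.png

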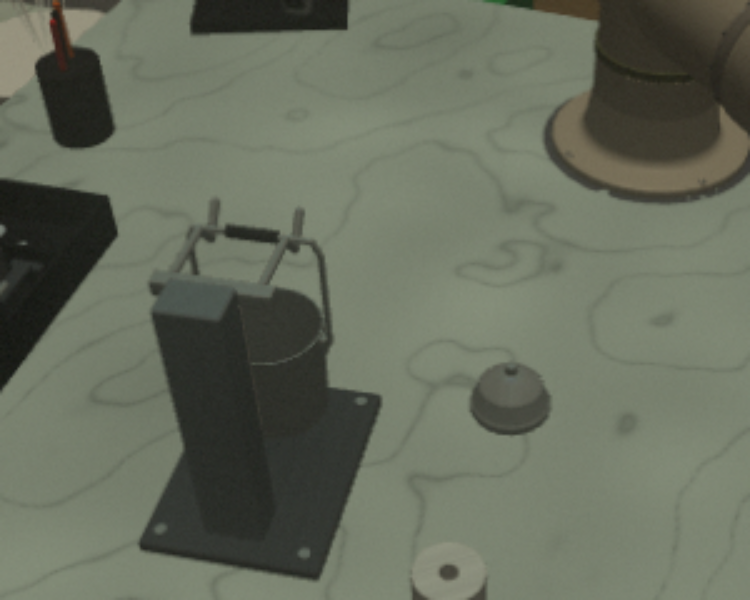

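View pics/wristb.png

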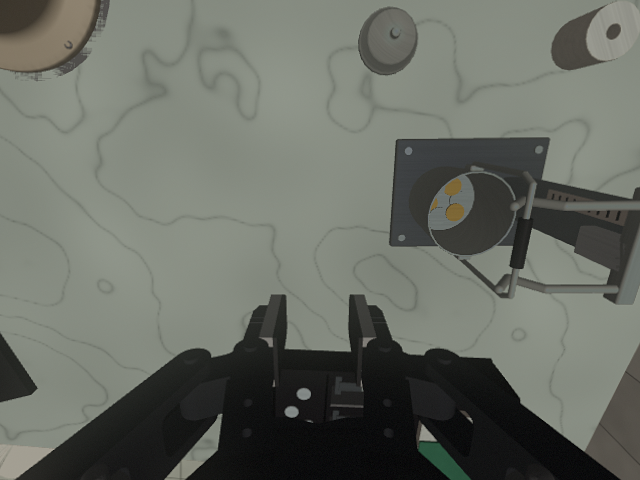

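```bash
python3 -c "
from workcell import arm
print(arm.finish_job())"
```

```text
the job is handed in; nothing more can be done
None
```

The pail is hanging by its bail in both prongs of the scale's hook, and I handed the job in at about 28 s of the 72 s allowed. The hand-in returns no verdict, so what follows is from my own measurements.

**What I did:** I gripped the sleeve and swung the bail up along its arc with the pail standing. I then lifted the pail, turned it to the scale's angle and brought it in from the front. I lowered it at about 2 cm/s until the wrist carried only about 0.3 N of its roughly 5.4 N, then opened the fingers gradually and backed off.

**Last checks:**
- **Hook:** The prongs sit about 24 mm lower than unloaded, which matches the 24 mm predicted from the measured weight.
- **Bail and crown:** The bail arms are vertical, so the pail is level. The crown is centred in the troughs to about 2–4 mm, and all three cameras agree within their roughly 2 mm calibration.
- **Stillness:** Successive pictures differed only by noise, so the pail is still.
- **Bystanders:** By eye, the till roll and bell look unmoved. I did not measure them again.
- **Fingers:** The gripper is clear of everything.

**What was less clean:**
- While raising the bail upright, I pressed down on it with about 8 N at one point. The pail stayed in place.
- While the pail was being seated, sideways force on the wire reached about 4 N. I corrected it to near zero before letting go.
- I did not measure the hook's speed at the moment of release. From the remaining force I estimate it at about 2 cm/s.

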